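# Put the stray pipe fittings away in their trays

### The job

Four loose steel pipe fittings (elbow, tee, straight coupling, flange) lie about on the bench in front of the wooden trays. Put each one in the walled pocket of the tray whose screwed-down sample is of the same kind, lying flat on the pocket's floor, the flange with its collar up. Leave the brass valve and the round tin where they stand.

Things in the scene. Friction and masses are not known exactly. Their poses are not given: they have to be found in the camera images.
- elbow: Loose 90 degree steel pipe elbow lying flat, about 0.28 kg: two round arms 30 mm in diameter, whose axes meet at a corner; each reaches 52 mm from the corner, one along its +x, the other along its +y. Outline 67 x 67 x 30 mm. Origin in the middle of that outline, at half thickness (15 mm over the bench); the corner where the axes meet is at (-18.5, -18.5) mm from it.
- tee: Loose steel pipe tee lying flat, about 0.34 kg: round arms 30 mm in diameter; the straight run lies along its x, 88 mm long, with its axis at y = -15.5 mm; the branch leaves the middle of the run along +y and ends at y = +30.5 mm. Outline 88 x 61 x 30 mm. Origin in the middle of that outline, at half thickness (15 mm over the bench).
- coupling: Loose straight steel coupling lying on its side, about 0.26 kg: 72 mm long along its x, a round barrel 28 mm in diameter and 44 mm long between two hexagonal ends, each 14 mm long and 36 mm across flats, so the barrel's axis lies 18 mm over the bench. Origin in its middle on the axis.
- flange: Loose steel floor flange, about 0.42 kg: a flat disc 80 mm in diameter and 10 mm thick with four dark screw holes, and on its middle a round collar 36 mm in diameter reaching up to 40 mm above the underside. Origin at the middle of the underside; z up through the collar.
- tray_elbow: Fixed plywood tray: open pocket 130 x 130 mm inside, floor 8 mm above the bench, walls 6 mm thick, tops at 28 mm. Towards its +x the board runs on as a 100 mm ledge with a sample screwed on, centred 121 mm from the origin: a 90 degree elbow, its top 38 mm above the bench. Origin on the bench under the pocket's middle; z up; yaw within 0.15 of 0.
- tray_tee: Fixed plywood tray: open pocket 130 x 130 mm inside, floor 8 mm above the bench, walls 6 mm thick, tops at 28 mm. Towards its +x the board runs on as a 100 mm ledge with a sample screwed on, centred 121 mm from the origin: a tee, its top 38 mm above the bench. Origin on the bench under the pocket's middle; z up; yaw within 0.15 of 0.
- tray_coupling: Fixed plywood tray: open pocket 130 x 130 mm inside, floor 8 mm above the bench, walls 6 mm thick, tops at 28 mm. Towards its +x the board runs on as a 100 mm ledge with a sample screwed on, centred 121 mm from the origin: a straight coupling with hexagonal ends, its top 44 mm above the bench. Origin on the bench under the pocket's middle; z up; yaw within 0.15 of 0.
- tray_flange: Fixed plywood tray: open pocket 130 x 130 mm inside, floor 8 mm above the bench, walls 6 mm thick, tops at 28 mm. Towards its +x the board runs on as a 100 mm ledge with a sample screwed on, centred 121 mm from the origin: a round flange, its top 48 mm above the bench. Origin on the bench under the pocket's middle; z up; yaw within 0.15 of 0.
- valve: Loose brass ball valve with a flat lever, 70 mm long, 32 mm wide, 45 mm high, on the bench between trays. Stays where it is. Origin at the middle of its underside.
- tin: Loose upright round tin with a yellow label, 56 mm in diameter, 70 mm high, on the bench between trays. Stays where it is. Origin at the middle of its underside.
Mind the look-alikes: they are no part of the job. What is shaped like the coupling but turquoise is not meant. Leave any blue look-alike of the flange alone.

How it is judged:
By the outcome, as a careful person would: the job done as asked, in the order asked, and still so for the second after the job is handed in, with the robot touching nothing.
It also fails if it takes over 128 s, if anything falls off the work surface, if the arm or the gripper's body presses on something with over 40 N, if the wrist force passes 120 N, or if a joint passes its speed limit or range.

### The arm

A 6-joint arm with a two-finger parallel gripper is mounted at the origin on the work surface. World frame = base frame: x ahead of the robot, y to its left, z up, the work surface at z = 0. Lengths are in m, angles in rad, forces in N, time in s.
With the tool pointing down it reaches from about 0.25 to 0.775 m from the base axis. Payload 4 kg.
Tool frame: the origin (TCP) lies midway between the tips of the shut fingers; the grasp point (between the pads) lies 19 mm behind it (arm.pinch_z is the distance from the TCP to the grasp point, in m); z points along the fingers, y is the line along which they close (so a half turn about z gives the same grasp; the last joint's range is limited). The gripper opens to 85 mm and grips with 20 to 120 N. Pads are 22 mm wide; open, the fingers measure 114 mm over their backs; the gripper's body (76 mm by 85 mm) begins 54 mm behind the grasp point. The pads swing forward as they close: fully open they stand 13 mm farther back than shut.
Start: joints at [-1.249, 0.087, 1.371, -0, 1.684, -0.103], TCP at [0.227, -0.501, 0.231] pointing down, gripper open.
Joint ranges: [-3.1, 3.1], [-0.76, 2.03], [0.27, 2.55], [-1.08, 4.22], [0.17, 2.65], [-2.57, 2.57]. Speed limits (rad/s): [2.79, 2.79, 3.14, 3.14, 3.14, 3.14].

### API

Orientations are given as a rotation vector (axis times angle).
In Python, from workcell import arm, viewer gives the robot as it stands.
- The arm moves only by the tool move_arm, never from a script. Its argument "series" is a list that holds one entry, the list of rows, each a list of 7 numbers: the shift along the tool's x, y, z in cm, then the turn, a rotation vector about the tool's x, y, z in rad, then the opening, from 0 (shut) to 1 (fully open). In form: [[[dx, dy, dz, ax, ay, az, jaw], ...]]. A call has 1 to 5 rows; each row is the pose to reach, as a shift and turn from the pose commanded when the call began, along the tool's axes at that moment; what a row does not reach only later rows make up. A row lasts 1/8 s, in which the tool goes at most 62.5 mm and 10.7 degrees, less where a joint would pass 70% of its speed; a pose out of reach is approached as far as the arm can. A call with a gripper value outside its range is refused whole. The fingers move at their own pace and stop on an object; the grip force is fixed at half the most. Time passes only in rows, so rows that repeat a pose let the fingers close. It gives the time, the measured TCP pose, the force, the opening and the grip force at its end, in the units of the state.
- arm.read_state(): the state, without advancing time (a new reading comes with each control period).
- viewer.grab_frame(name): name is "scene" or "top" or "wrist"; returns the picture (420x560x3 uint8, red, green, blue); there is no depth.
- viewer.camera_params(name): a dict with "camera_matrix" (3x3 intrinsics, pixels), "k1" (the pictures are not rectified: a ray, as slopes to the right and down, at radius r is drawn at 1 + k1 r^2 times it, then the intrinsics apply), "T" (4x4, takes a point from camera to world coordinates); the wrist camera has in their place "tool_from_camera" (4x4, takes a point from camera to tool coordinates, whose origin is the TCP and whose axes are the flange's). Camera axes: x right, y down, z forward; pixel columns grow to the right and rows downward; lengths in m; the calibration is good to about 2 mm. A picture is of the moment at which its call begins: read the wrist's pose just before it. camera_params takes no time and is no camera call.
- arm.finish_job(): hands the job in; it is judged then, once.
The state is a dict: "clock": time; "joints": joint angles; "joint_vel": joint speeds; "effort": joint torques, N m; "eef_pos": TCP position; "orientation": TCP orientation; "contact_force": force on the tool from outside, world axes, zero at the start; "wrist_torque": the same for the moment, N m; "grip_width": finger opening in m; "finger_force": force on a finger pad.
Only numpy, scipy, OpenCV 4.12 (cv2) and the standard library are available. Lean on these libraries where they do the work, as an engineer would, in place of code of your own. Each camera call takes 0.05 s, during which the arm holds its last target. There are 200 camera calls.

## Working session

There is one attempt and no reset: what is moved stays moved. The work goes in short steps, Python scripts to look and compute and a tool call to move; the robot and the scene stay as the last step left them, time stands still between calls to the robot, and variables do not carry over. Pictures are saved under pics/ and viewed, at most 14 in all, crops included, and the job is handed in when it is done.

Besides the shell and the picture viewer there is one more tool, called after "Emit:" as name([rows], argument=value, ...), one row to a line, values as JSON. move_arm: Moves the arm, as the interface text tells. Its arguments: {"type":"object","properties":{"series":{"type":"array","items":{"type":"array","items":{"type":"array","items":{"type":"number"}}}}},"required":["series"]}

```bash
mkdir -p pics; ls
python3 - <<'E'
from workcell import arm, viewer
import cv2, numpy as np
for n in ("top","scene"):
    im=viewer.grab_frame(n); cv2.imwrite(f"pics/{n}0.png",im[:,:,::-1])
    p=viewer.camera_params(n); print(n,p)
print(viewer.camera_params("wrist")); s=arm.read_state(); print(s, arm.pinch_z)
E
```

```text
pics
top {'camera_matrix': array([[464.45076415,   0.        , 274.72221078],
       [  0.        , 464.45076415, 205.68344788],
       [  0.        ,   0.        ,   1.        ]]), 'k1': -0.09627334584744471, 'T': array([[ 0.01949081, -0.99023471,  0.13804101,  0.36250288],
       [-0.99973419, -0.01760209,  0.01488999, -0.0078367 ],
       [-0.01231477, -0.13829454, -0.99031458,  1.07309766],
       [ 0.        ,  0.        ,  0.        ,  1.        ]])}
scene {'camera_matrix': array([[381.04614295,   0.        , 271.36803951],
       [  0.        , 381.04614295, 214.5720633 ],
       [  0.        ,   0.        ,   1.        ]]), 'k1': -0.030398492198440298, 'T': array([[ 0.20314878,  0.65352468, -0.72913378,  1.26664211],
       [ 0.97902515, -0.14736287,  0.14069091, -0.14342224],
       [-0.01550226, -0.7424215 , -0.66975369,  0.71387248],
       [ 0.        ,  0.        ,  0.        ,  1.        ]])}
{'camera_matrix': array([[361.21509004,   0.        , 276.5610134 ],
       [  0.        , 361.21509004, 215.15390403],
       [  0.        ,   0.        ,   1.        ]]), 'k1': -
[... 387 characters left out ...]
lock': 0.1, 'joints': array([-1.24910961e+00,  8.79274087e-02,  1.37212450e+00,  1.84936829e-05,
        1.68361658e+00, -1.03091687e-01]), 'joint_vel': array([ 0.0007907 , -0.00087003, -0.00301461, -0.00065853,  0.00055892,
       -0.00044351]), 'effort': array([ 2.32060847e-03, -3.53017652e+01, -3.14217067e+01, -1.09437663e-04,
        7.99746893e-03, -1.38200939e-06]), 'eef_pos': array([ 0.22652616, -0.50068504,  0.23022003]), 'orientation': array([-3.06898155e+00, -6.61802984e-01,  3.26767159e-04]), 'contact_force': array([-0.10513187,  0.56118449, -0.39921465]), 'wrist_torque': array([-0.06066118,  0.01113048, -0.00066487]), 'finger_force': 0.0, 'grip_width': 0.08537560690583876} 0.0187
```

View pics/top0.png

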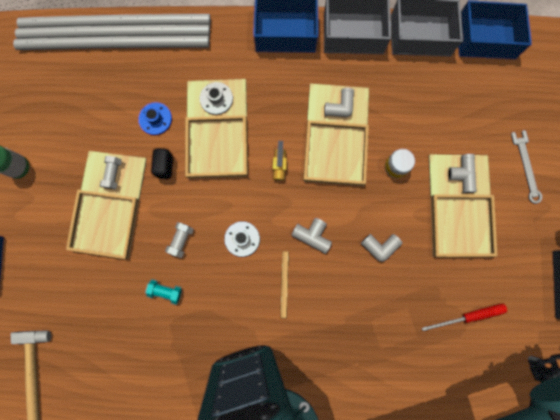

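View pics/scene0.png

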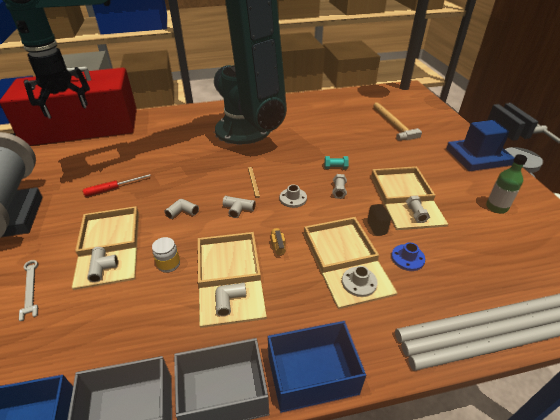

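Candidates in the top view: elbow (382,247), tee (312,236), grey coupling (180,240) and white/steel flange (242,239). Things they could be taken for: turquoise coupling (164,292), blue flange (155,118), and the screwed-down samples (111,172), (216,97), (340,103), (463,173). I'll check the choice and segment in one close crop.

```bash
cat > h.py <<'E'
from workcell import arm, viewer
import cv2, numpy as np
from scipy.optimize import minimize, least_squares
from scipy.spatial.transform import Rotation as R
P={n:viewer.camera_params(n) for n in("top","scene")}
def proj(n,X):
    p=P[n];T=p["T"];c=(np.asarray(X,float)-T[:3,3])@T[:3,:3];s=c[:,:2]/c[:,2:]
    s=s*(1+p["k1"]*(s**2).sum(1,keepdims=True));K=p["camera_matrix"]
    return s*[K[0,0],K[1,1]]+K[:2,2]
def tri(a,b):   # top pixel, scene pixel -> world point, residual px
    r=least_squares(lambda X:np.r_[proj("top",[X])[0]-a,proj("scene",[X])[0]-b],[.5,0,.02]);return r.x,np.abs(r.fun).max()
def on(n,px,z): # pixel at known height
    r=least_squares(lambda X:proj(n,[[X[0],X[1],z]])[0]-px,[.5,0]);return r.x
def cyl(a,b,r,n=16):
    a,b=np.array(a,float),np.array(b,float);d=(b-a)/np.linalg.norm(b-a)
    u=np.cross(d,[.3,.5,.81]);u/=np.linalg.norm(u);v=np.cross(d,u);t=np.linspace(0,2*np.pi,n,endpoint=False)
    c=r*(np.outer(np.cos(t),u)+np.outer(np.sin(t),v));return np.vstack([a+c,b+c])/1000
M={"elbow":[cyl((-33,-18.5,0),(33.5,-18.5,0),15),cyl((-18.5,-33,0),(-18.5,33.5,0),15)],
"tee":[cyl((-44,-15.5,0),(44,-15.5,0),15),cyl((0,-15,0),(0,30.5,0),15)],
"coupling":[cyl((-36,0,0),(-22,0,0),19.5),cyl((22,0,0),(36,0,0),19.5),cyl((-22,0,0),(22,0,0),14)],
"flange":[cyl((0,0,0),(0,0,10),40,32),cyl((0,0,0),(0,0,40),18)]}
def sil(n,obj,q,sc=4):
    m=np.zeros((420*sc,560*sc),np.uint8)
    for p in M[obj]:
        X=p@R.from_euler("z",q[3]).as_matrix().T+q[:3]
        cv2.fillConvexPoly(m,cv2.convexHull(((proj(n,X)+.5)*sc).astype(np.int32)),1)
    return m
E
cat > m.py <<'E'
from h import *
c={"top":dict(elbow=(382,247),tee=(312,236),coupling=(180,240),flange=(242,239)),
"scene":dict(elbow=(182,209),tee=(239,206),coupling=(340,185),flange=(294,195))}
I={n:cv2.imread(f"pics/{n}0.png") for n in c};rows=[]
for n in c:
    hsv=cv2.cvtColor(I[n],cv2.COLOR_BGR2HSV)
    m=((hsv[...,1]<75)&(hsv[...,2]>40)).astype(np.uint8)
    m=cv2.morphologyEx(m,cv2.MORPH_CLOSE,np.ones((3,3)))
    k,L=cv2.connectedComponents(m);r=[]
    for o,(x,y) in c[n].items():
        w=L[y-4:y+5,x-4:x+5];w=w[w>0];l=np.bincount(w).argmax();g=(L==l).astype(np.uint8)
        np.save(f"pics/{n}_{o}.npy",g);b=cv2.resize(I[n][y-25:y+25,x-25:x+25],(200,200),interpolation=3)
        q=cv2.findContours(cv2.resize(g[y-25:y+25,x-25:x+25],(200,200),interpolation=0),0,2)[0]
        cv2.drawContours(b,q,-1,(0,0,255),1);r.append(b)
    rows.append(np.hstack(r))
cv2.imwrite("pics/seg.png",np.vstack(rows))
E
python3 m.py
python3 - <<'E'
import cv2,numpy as np
a=cv2.imread("pics/top0.png");b=cv2.imread("pics/scene0.png")
A=cv2.resize(a[70:270,60:510],(800,356),interpolation=3);B=cv2.resize(b[160:330,65:465],(800,340),interpolation=3)[:244]
def g(im,x0,y0,s):
    for x in range(x0+(-x0)%50,x0+460,50):
        cv2.putText(im,str(x),(int((x-x0)*s),10),0,.35,(255,0,0));cv2.line(im,(int((x-x0)*s),0),(int((x-x0)*s),600),(255,0,0),1)
    for y in range(y0+(-y0)%50,y0+260,50):
        cv2.putText(im,str(y),(0,int((y-y0)*s)),0,.35,(255,0,0));cv2.line(im,(0,int((y-y0)*s)),(800,int((y-y0)*s)),(255,0,0),1)
B=cv2.resize(b[160:282,65:465],(800,244),interpolation=3)
g(A,60,70,800/450);g(B,65,160,2)
cv2.imwrite("pics/trays.png",np.vstack([A,B]))
E
```

```text
(no output)
```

View pics/seg.png

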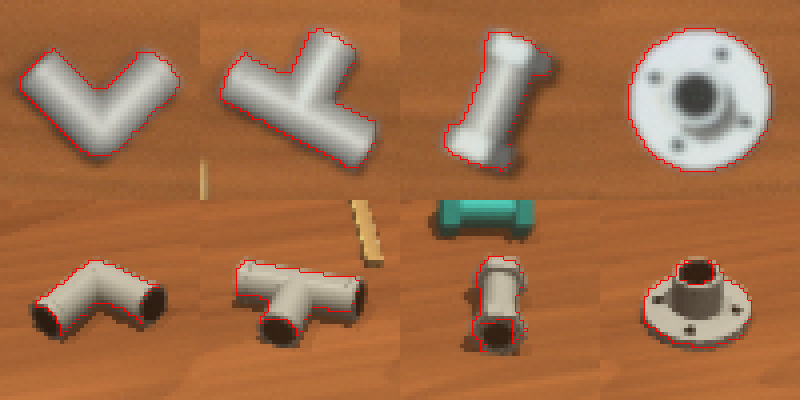

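View pics/trays.png

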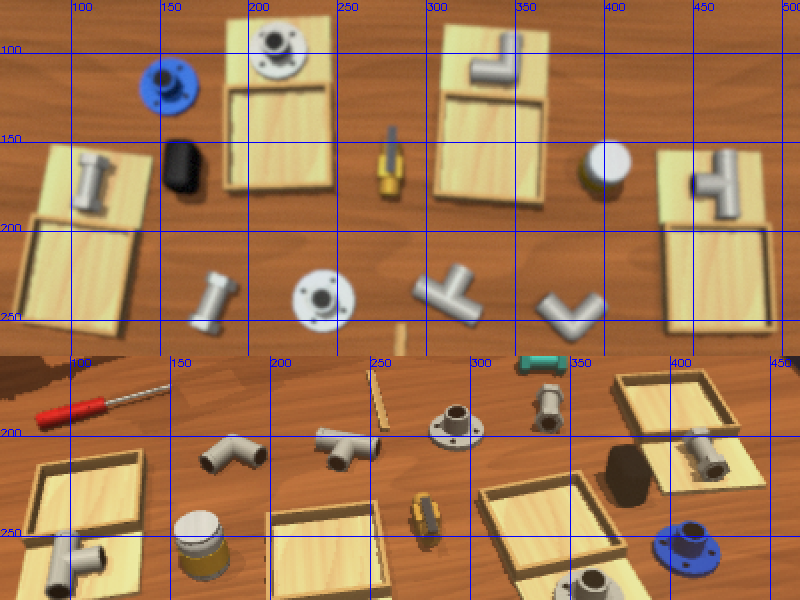

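The picture shows that all four choices are steel/grey and of the described kinds. The masks are clean (elbow V, tee, hexagonal-ended coupling, flange collar up), and the tray rims are readable. Next I fit the models in both views and triangulate the rim corners.

```bash
cat > fit.py <<'E'
from h import *
c=dict(elbow=(382,247),tee=(312,236),coupling=(180,240),flange=(242,239))
y0=dict(elbow=[.8,2.4,-.8,-2.4],tee=[-.5,2.6,1,-2],coupling=[-.4,.4],flange=[0])
for o in c:
    G={}
    for n in("top","scene"):
        g=np.load(f"pics/{n}_{o}.npy")
        G[n]=cv2.resize(g,None,fx=4,fy=4,interpolation=0)
        if n=="scene": G[n]=cv2.morphologyEx(G[n],cv2.MORPH_CLOSE,cv2.getStructuringElement(2,(25,25)))
    p=on("top",c[o],.02);best=None
    def cost(q):
        s=0
        for n in G:
            a=sil(n,o,q);s+=1-(a&G[n]).sum()/(a|G[n]).sum()
        return s
    for y in y0[o]:
        q=np.r_[p,0 if o=="flange" else .016,y]
        S=np.vstack([q]+[q+d for d in np.diag([.008,.008,.008,.3])])
        r=minimize(cost,q,method="Nelder-Mead",options=dict(initial_simplex=S,maxiter=150,xatol=1e-4,fatol=1e-4))
        if best is None or r.fun<best.fun:best=r
    print(o,best.x.round(4),round(best.fun,3))
t=lambda x,y:(60+x/1.778,70+y/1.778)
s=lambda x,y:(65+x/2,160+(y-356)/2)
T=dict(coupling=([(14,325),(121,337),(141,230),(36,214)],[(703,370),(613,373),(640,441),(739,425)]),
flange=([(223,190),(333,187),(331,84),(223,91)],[(580,471),(477,488),(519,574),(626,548)]),
elbow=([(433,195),(544,206),(549,101),(441,92)],[(377,502),(267,515)]),
tee=([(664,334),(776,331),(771,223),(660,226)],[(143,450),(38,465),(24,545),(141,530)]))
for k,(a,b) in T.items():
    Z=[];
    for u,v in zip(a,b):
        X,e=tri(t(*u),s(*v));Z.append(X[2]*1e3)
    C=np.array([on("top",t(*u),.028) for u in a])
    d=C[[0,1]]-C[[3,2]]
    e=-(d[0]+d[1]);e2=(C[0]-C[1])+(C[3]-C[2])
    print(k,"centre",C.mean(0).round(4),"yaw",np.arctan2(e[1],e[0]).round(3),(np.arctan2(e2[1],e2[0])-np.pi/2).round(3),"size",np.linalg.norm(e)/2,np.linalg.norm(e2)/2,"rim z mm",np.round(Z,0))
X,e=tri((155,118),t(0,0)) if 0 else (0,0)
E
python3 fit.py
```

```text
elbow [ 0.4283 -0.237   0.0154 -0.7811] 0.385
tee [ 0.4501 -0.0833  0.0163 -2.0365] 0.303
coupling [ 0.4272  0.2256  0.0181 -0.3555] 0.356
flange [ 0.4335  0.083   0.001  -0.0752] 0.14
coupling centre [0.4557 0.4007] yaw -0.129 -0.106 size 0.14338891095870313 0.14378329097614928 rim z mm [18. 27.  9. 26.]
flange centre [0.6428 0.1471] yaw 0.049 0.061 size 0.13626153348823042 0.143232257756148 rim z mm [21. 25. 16. 14.]
elbow centre [ 0.6333 -0.1329] yaw -0.063 -0.074 size 0.13962670897727159 0.14308379686344044 rim z mm [20. 17.]
tee centre [ 0.4681 -0.4255] yaw 0.009 0.041 size 0.13945029522065622 0.14786839616663178 rim z mm [18. 23. 15.  3.]
```

```bash
cat > go.py <<'E'
import sys
from h import *
def go(*targets):  # each x,y,z,psi (tool x heading); prints rows relative to the present pose
    s=arm.read_state();p=s["eef_pos"];r=R.from_rotvec(s["orientation"])
    X=r.as_matrix()[:,0]
    print("t %.2f pos %s psi %.3f grip %.4f F %.1f pad %.1f"%(s["clock"],p.round(4),np.arctan2(X[1],X[0]),s["grip_width"],np.linalg.norm(s["contact_force"]),s["finger_force"]))
    for x,y,z,a in targets:
        c,n=np.cos(a),np.sin(a);Rt=R.from_matrix(np.array([[c,n,0],[n,-c,0],[0,0,-1.]]).T)
        d=r.inv().apply(np.array([x,y,z])-p)*100
        print("row",d.round(2),(r.inv()*Rt).as_rotvec().round(3),"q6 about %.2f"%(np.arctan2(y,x)+np.pi/2-a))
def wproj(X,s):
    w=viewer.camera_params("wrist");T=np.eye(4);T[:3,:3]=R.from_rotvec(s["orientation"]).as_matrix();T[:3,3]=s["eef_pos"]
    P["wrist"]=dict(camera_matrix=w["camera_matrix"],k1=w["k1"],T=T@w["tool_from_camera"])
def wrist(name,o=None,q=None):
    s=arm.read_state();im=viewer.grab_frame("wrist")[:,:,::-1].copy();wproj(None,s)
    if o:
        m=cv2.findContours(sil("wrist",o,q,1),0,2)[0];cv2.drawContours(im,m,-1,(0,0,255),1)
    cv2.imwrite(f"pics/{name}.png",im)
if __name__=="__main__":
    v=list(map(float,sys.argv[1:]));go(*[v[i:i+4] for i in range(0,len(v),4)])
E
python3 go.py .4239 -.215 .15 .79
```

```text
t 0.10 pos [ 0.2265 -0.5007  0.2302] psi 0.425 grip 0.0854 F 0.7 pad 0.0
row [ 29.76 -17.88   8.07] [-0.002 -0.001 -0.365] q6 about 0.31
```

Emit:
move_arm([
  [[29.8,-17.9,8.0,0,0,-0.365,1],[29.8,-17.9,8.0,0,0,-0.365,1],[29.8,-17.9,8.0,0,0,-0.365,1],[29.8,-17.9,8.0,0,0,-0.365,1],[29.8,-17.9,8.0,0,0,-0.365,1]],
])

```text
clock: 0.72
eef_pos: [0.4005, -0.2488, 0.1605]
orientation: [-2.9, -1.208, 0.0]
contact_force: [0.6, -0.4, 0.4]
grip_width: 0.0855
finger_force: 0.0
```

Run:
```python
from go import *
go((.4239,-.215,.15,.79),(.4239,-.215,.004,.79))
wrist("w1","elbow",[.4283,-.237,.0154,-.7811])
```

```text
t 0.72 pos [ 0.4005 -0.2488  0.1605] psi 0.789 grip 0.0855 F 0.8 pad 0.0
row [ 4.05 -0.72  1.05] [-0.     0.    -0.001] q6 about 0.31
row [ 4.05 -0.72 15.65] [-0.     0.    -0.001] q6 about 0.31
```

View pics/w1.png

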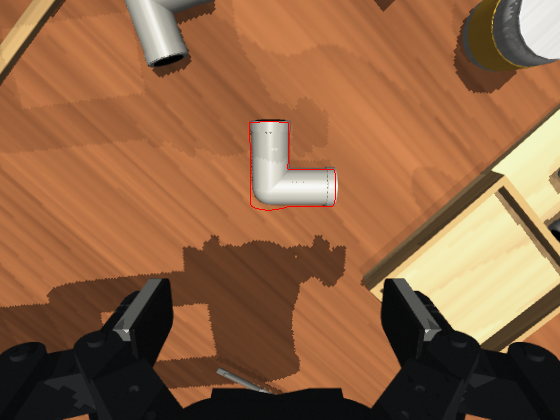

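The wrist view has the elbow under the predicted outline at (290,175), to within about 2 px, so I descend on it.

Emit:
move_arm([
  [[4.05,-0.7,5,0,0,0,1],[4.05,-0.7,10,0,0,0,1],[4.05,-0.7,15.6,0,0,0,1],[4.05,-0.7,15.6,0,0,0,1],[4.05,-0.7,15.6,0,0,0,0]],
])

```text
clock: 1.4
eef_pos: [0.4244, -0.2179, 0.0069]
orientation: [2.898, 1.207, 0.002]
contact_force: [0.0, -0.4, -0.1]
grip_width: 0.0697
finger_force: 0.0
```

Emit:
move_arm([
  [[0,0,0,0,0,0,0],[0,0,0,0,0,0,0],[0,0,0,0,0,0,0],[0,0,0,0,0,0,0],[0,0,-3,0,0,0,0]],
])

```text
clock: 2.02
eef_pos: [0.4215, -0.2157, 0.0336]
orientation: [-2.895, -1.206, 0.005]
contact_force: [2.0, -0.2, -2.6]
grip_width: 0.0275
finger_force: 60.0
```

```bash
python3 go.py .4239 -.215 .12 .79 .6458 -.1284 .12 -.07 .6458 -.1284 .014 -.07
```

```text
t 2.02 pos [ 0.4215 -0.2157  0.0336] psi 0.790 grip 0.0275 F 3.3 pad 60.0
row [ 0.21  0.08 -8.64] [-0.006  0.001 -0.   ] q6 about 0.31
row [21.98  9.73 -8.72] [-0.005  0.003  0.86 ] q6 about 1.44
row [22.    9.8   1.88] [-0.005  0.003  0.86 ] q6 about 1.44
```

Emit:
move_arm([
  [[1,0.5,-6,0,0,0.15,0],[7,3,-9,0,0,0.33,0],[13,6,-9,0,0,0.51,0],[18,8,-9,0,0,0.69,0],[22,9.75,-9,0,0,0.86,0]],
])

```text
clock: 2.65
eef_pos: [0.6493, -0.128, 0.1248]
orientation: [-3.139, 0.118, 0.001]
contact_force: [-0.5, -1.9, -2.1]
grip_width: 0.0274
finger_force: 60.3
```

Run:
```python
from go import *
go((.6458,-.1284,.12,-.07),(.6458,-.1284,.014,-.07))
wrist("w2")
```

```text
t 2.65 pos [ 0.6493 -0.128   0.1248] psi -0.075 grip 0.0274 F 2.9 pad 60.3
row [-0.34  0.07  0.48] [-0.     0.    -0.005] q6 about 1.44
row [-0.34  0.07 11.08] [-0.     0.    -0.005] q6 about 1.44
```

View pics/w2.png

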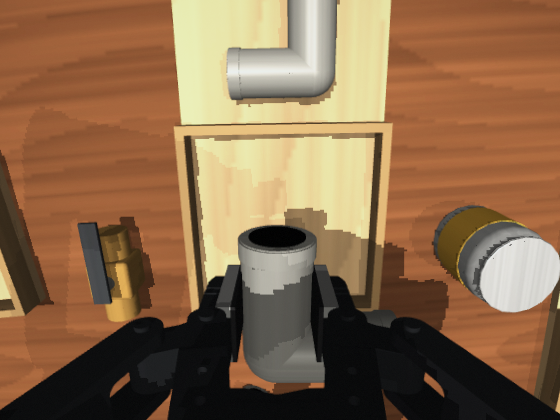

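The elbow is held above the elbow tray (sample at (290,75)). The rim's outer far corners are at (176,128) and (391,124). I check the tray position with these.

Run:
```python
from go import *
wproj(None,arm.read_state())
a=on("wrist",(176,128),.028);b=on("wrist",(391,124),.028)
d=a-b;yaw=np.arctan2(d[1],d[0])-np.pi/2
print(a,b,np.linalg.norm(d),yaw,(a+b)/2-.071*np.array([np.cos(yaw),np.sin(yaw)]))
```

```text
[ 0.71942016 -0.06360905] [ 0.71131103 -0.20312553] 0.1397519399696647 -0.058057781542913744 [ 0.64448522 -0.1292475 ]
```

```bash
cat > trays.py <<'E'
from go import *
T=dict(coupling=(.4557,.4007,-.115),flange=(.6428,.1471,.055),elbow=(.639,-.131,-.063),tee=(.4681,-.4255,.025))
s=71e-3
def pts(t):
    c,n=np.cos(t[2]),np.sin(t[2]);m=np.array([[c,-n],[n,c]])
    return np.c_[np.array([[-s,s],[-s,-s],[s,-s],[s,s]])@m.T+t[:2],[.028]*4]
if __name__=="__main__":
    a=cv2.imread("pics/top0.png");b=cv2.imread("pics/scene0.png")
    A=cv2.resize(a[70:270,60:510],(800,356),interpolation=3);B=cv2.resize(b[160:282,65:465],(800,244),interpolation=3)
    for t in T.values():
        cv2.polylines(A,[((proj("top",pts(t))+.5-[60,70])*1.778).astype(np.int32)],True,(0,0,255),1)
        cv2.polylines(B,[((proj("scene",pts(t))+.5-[65,160])*2).astype(np.int32)],True,(0,0,255),1)
    cv2.imwrite("pics/tr2.png",np.vstack([A,B]))
E
python3 trays.py
```

```text
(no output)
```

View pics/tr2.png

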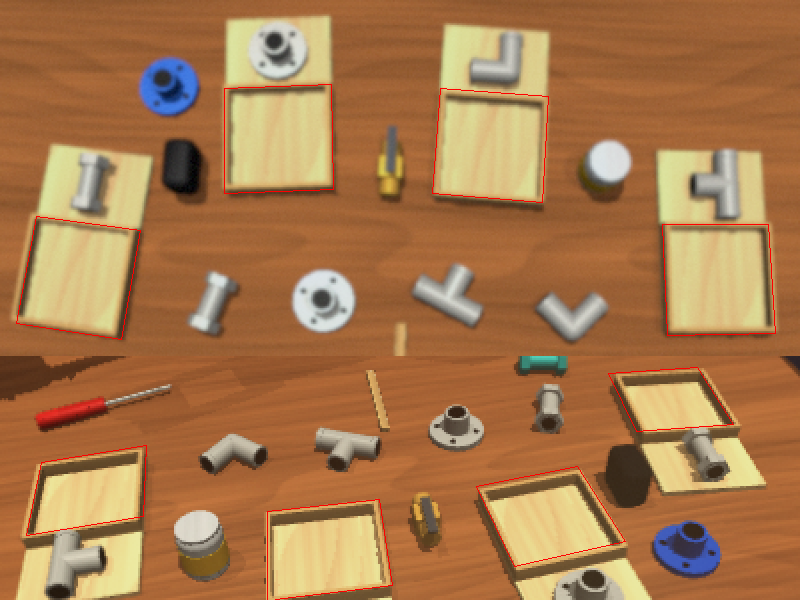

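The tray outlines fit in both views to within about 2 px. The elbow tray centre is about (0.639, -0.131), so the elbow goes straight down.

Emit:
move_arm([
  [[0.2,0,5,0,0,0,0],[0.2,0,9,0,0,0,0],[0.2,0,10.5,0,0,0,0],[0.2,0,11.0,0,0,0,0],[0.2,0,11.0,0,0,0,0]],
])

```text
clock: 3.32
eef_pos: [0.6505, -0.13, 0.0168]
orientation: [3.139, -0.11, 0.005]
contact_force: [-0.3, -0.0, -2.6]
grip_width: 0.0276
finger_force: 60.3
```

```bash
python3 go.py .6515 -.128 .013 -.07
```

```text
t 3.33 pos [ 0.6505 -0.13    0.0168] psi -0.070 grip 0.0276 F 2.6 pad 60.3
row [ 0.08 -0.21  0.38] [ 0.001 -0.003 -0.   ] q6 about 1.45
```

Emit:
move_arm([
  [[0,0,0.35,0,0,0,0],[0,0,0.35,0,0,0,0.6],[0,0,0.35,0,0,0,0.6],[0,0,0.35,0,0,0,0.6],[0,0,-5,0,0,0,0.6]],
])

```text
clock: 3.95
eef_pos: [0.6455, -0.1284, 0.0592]
orientation: [-3.136, 0.11, 0.02]
contact_force: [0.7, 0.2, 0.9]
grip_width: 0.0509
finger_force: 0.0
```

```bash
python3 go.py .6515 -.128 .12 -.07 .4644 -.0905 .12 -.466  .4644 -.0905 .004 -.466
```

```text
t 3.95 pos [ 0.6455 -0.1284  0.0592] psi -0.070 grip 0.0509 F 1.1 pad 0.0
row [ 0.52 -0.1  -6.09] [-0.003  0.013 -0.   ] q6 about 1.45
row [-18.41  -2.53  -5.84] [-0.     0.013  0.396] q6 about 1.84
row [-18.26  -2.5    5.76] [-0.     0.013  0.396] q6 about 1.84
```

Emit:
move_arm([
  [[0,0,-5,0,0,0,1],[-6,-0.8,-5,0,0,0.15,1],[-12,-1.6,-5,0,0,0.3,1],[-18.5,-2.5,-5,0,0,0.396,1],[-18.5,-2.5,-5,0,0,0.396,1]],
])

```text
clock: 4.58
eef_pos: [0.4614, -0.0899, 0.113]
orientation: [-3.056, 0.726, 0.009]
contact_force: [0.0, -0.8, 0.9]
grip_width: 0.0854
finger_force: 0.0
```

Run:
```python
from go import *
go((.4644,-.0905,.004,-.466))
wrist("w3","tee",[.4501,-.0833,.0163,-2.0365])
```

```text
t 4.58 pos [ 0.4614 -0.0899  0.113 ] psi -0.466 grip 0.0854 F 1.3 pad 0.0
row [ 0.36 -0.09 10.9 ] [ 0.001  0.006 -0.   ] q6 about 1.84
```

View pics/w3.png

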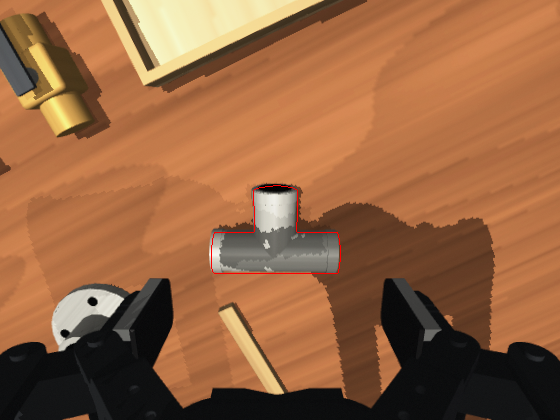

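The tee lies within its predicted outline (branch at (275,205), run at (275,252)); descend and grip.

Emit:
move_arm([
  [[0.35,-0.1,4,0,0,0,1],[0.35,-0.1,8,0,0,0,1],[0.35,-0.1,10.8,0,0,0,1],[0.35,-0.1,10.8,0,0,0,1],[0.35,-0.1,10.8,0,0,0,0]],
])

```text
clock: 5.25
eef_pos: [0.4724, -0.0929, 0.0087]
orientation: [3.056, -0.725, 0.005]
contact_force: [-0.4, -0.1, 0.3]
grip_width: 0.0697
finger_force: 0.0
```

Emit:
move_arm([
  [[0,0,0,0,0,0,0],[0,0,0,0,0,0,0],[0,0,0,0,0,0,0],[0,0,0,0,0,0,0],[0,0,0,0,0,0,0]],
])

```text
clock: 5.88
eef_pos: [0.4716, -0.0926, 0.0088]
orientation: [3.056, -0.725, 0.005]
contact_force: [-0.0, 0.8, 6.0]
grip_width: 0.0279
finger_force: 59.1
```

```bash
python3 go.py .4644 -.0905 .12 -.466 .487 -.425 .12 .025  .487 -.425 .014 .025
```

```text
t 5.88 pos [ 0.4716 -0.0926  0.0088] psi -0.466 grip 0.0279 F 6.0 pad 59.1
row [ -0.7    0.13 -11.12] [-0.001 -0.003 -0.   ] q6 about 1.84
row [ 16.35  28.99 -11.08] [ 0.    -0.003 -0.491] q6 about 0.83
row [16.31 29.   -0.48] [ 0.    -0.003 -0.491] q6 about 0.83
```

Emit:
move_arm([
  [[0,0,0,0,0,0,0.7],[0,0,0,0,0,0,0.7],[-0.8,0.1,0.4,0,0,0,0.7],[-0.8,0.1,0.4,0,0,0,0.7],[-0.8,0.1,0.4,0,0,0,0.7]],
])

```text
clock: 6.5
eef_pos: [0.4624, -0.0894, 0.003]
orientation: [-3.057, 0.726, 0.001]
contact_force: [0.7, -0.2, -1.0]
grip_width: 0.0601
finger_force: 0.0
```

Emit:
move_arm([
  [[0,0,0,0,0,0,0],[0,0,0,0,0,0,0],[0,0,0,0,0,0,0],[0,0,0,0,0,0,0],[0,0,0,0,0,0,0]],
])

```text
clock: 7.12
eef_pos: [0.4631, -0.0896, 0.0036]
orientation: [-3.056, 0.726, -0.001]
contact_force: [0.2, 1.1, 3.8]
grip_width: 0.0279
finger_force: 59.2
```

Emit:
move_arm([
  [[0,0,-4,0,0,0,0],[0,0,-8,0,0,0,0],[0,0,-12,0,0,0,0],[0,0,-12,0,0,0,0],[0,0,-12,0,0,0,0]],
])

```text
clock: 7.75
eef_pos: [0.4614, -0.0893, 0.1209]
orientation: [3.057, -0.726, -0.006]
contact_force: [-0.7, -0.3, -3.7]
grip_width: 0.0279
finger_force: 60.4
```

```bash
python3 go.py .487 -.425 .125 .025  .487 -.425 .014 .025
```

```text
t 7.75 pos [ 0.4614 -0.0893  0.1209] psi -0.466 grip 0.0279 F 3.8 pad 60.4
row [17.38 28.84 -0.45] [-0.     0.004 -0.491] q6 about 0.83
row [17.42 28.83 10.65] [-0.     0.004 -0.491] q6 about 0.83
```

Emit:
move_arm([
  [[3,5,0,0,0,-0.1,0],[6,10,0,0,0,-0.2,0],[9,15,0,0,0,-0.3,0],[12,20,0,0,0,-0.4,0],[15,25,0,0,0,-0.49,0]],
])

```text
clock: 8.38
eef_pos: [0.483, -0.3809, 0.1191]
orientation: [-3.137, -0.042, 0.007]
contact_force: [0.7, 0.1, -2.7]
grip_width: 0.0279
finger_force: 60.5
```

```bash
python3 go.py .487 -.425 .125 .025  .487 -.425 .014 .025
```

```text
t 8.38 pos [ 0.483  -0.3809  0.1191] psi 0.027 grip 0.0279 F 2.8 pad 60.5
row [ 0.28  4.41 -0.61] [-0.005  0.004  0.002] q6 about 0.83
row [ 0.33  4.47 10.49] [-0.005  0.004  0.002] q6 about 0.83
```

Emit:
move_arm([
  [[0.3,4.4,0,0,0,0,0],[0.3,4.4,3,0,0,0,0],[0.3,4.4,6,0,0,0,0],[0.3,4.4,6,0,0,0,0],[0.3,4.4,6,0,0,0,0]],
])

```text
clock: 9.0
eef_pos: [0.4882, -0.4239, 0.0624]
orientation: [-3.14, -0.038, 0.002]
contact_force: [-0.2, 0.2, -2.5]
grip_width: 0.0279
finger_force: 60.4
```

Run:
```python
from go import *
go((.487,-.425,.014,.025))
wrist("w4")
```

```text
t 9.00 pos [ 0.4882 -0.4239  0.0624] psi 0.024 grip 0.0279 F 2.5 pad 60.4
row [-0.11  0.12  4.84] [-0.001  0.001 -0.001] q6 about 0.83
```

View pics/w4.png

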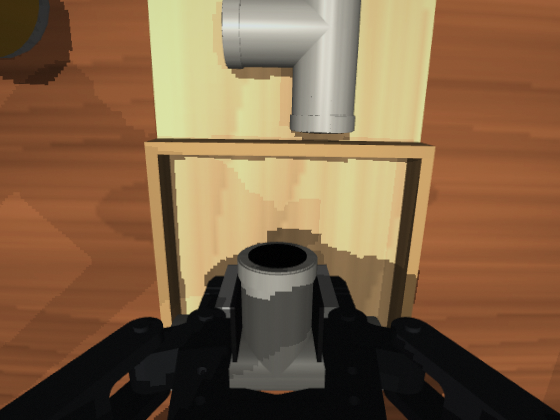

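Emit:
move_arm([
  [[-0.1,0.4,3,0,0,0,0],[-0.1,0.4,4.9,0,0,0,0],[-0.1,0.4,4.9,0,0,0,0],[-0.1,0.4,4.9,0,0,0,0],[-0.1,0.4,4.9,0,0,0,0.6]],
])

```text
clock: 9.68
eef_pos: [0.4884, -0.4291, 0.0163]
orientation: [3.139, 0.038, 0.003]
contact_force: [0.4, 0.6, 0.3]
grip_width: 0.0453
finger_force: 0.0
```

Emit:
move_arm([
  [[0,0,0,0,0,0,0.6],[0,0,0,0,0,0,0.6],[0,0,-4,0,0,0,0.6],[0,0,-10,0,0,0,0.6],[0,0,-10,0,0,0,0.6]],
])

```text
clock: 10.3
eef_pos: [0.4905, -0.4313, 0.1227]
orientation: [3.13, 0.037, 0.016]
contact_force: [1.2, 0.1, 0.5]
grip_width: 0.0509
finger_force: 0.0
```

Run:
```python
from go import *
go((.4335,.083,.12,.025))
wrist("w5")
```

```text
t 10.30 pos [ 0.4905 -0.4313  0.1227] psi 0.024 grip 0.0509 F 1.3 pad 0.0
row [ -4.47 -51.55  -0.35] [ 0.011 -0.01  -0.001] q6 about 1.73
```

View pics/w5.png

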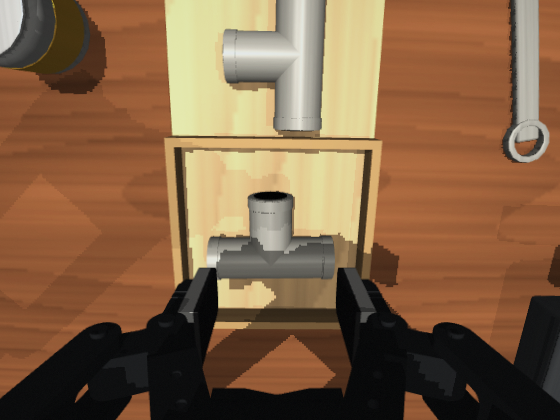

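The tee lies flat in the tee tray's pocket (run at (270,257)), clear of the walls. Next comes the flange.

Emit:
move_arm([
  [[-0.5,-6,0,0,0,0,0.6],[-1,-12,0,0,0,0,0.8],[-1.5,-18,0,0,0,0,1],[-2,-24,0,0,0,0,1],[-2.5,-30,0,0,0,0,1]],
])

```text
clock: 10.98
eef_pos: [0.4541, -0.1268, 0.1128]
orientation: [-3.14, -0.037, 0.003]
contact_force: [1.3, -0.3, 0.2]
grip_width: 0.0851
finger_force: 0.0
```

Emit:
move_arm([
  [[-0.5,-6,0,0,0,0,1],[-1,-12,0,0,0,0,1],[-1.5,-18,0,0,0,0,1],[-2,-21.5,0,0,0,0,1],[-2,-21.5,0,0,0,0,1]],
])

```text
clock: 11.6
eef_pos: [0.4288, 0.0874, 0.1129]
orientation: [-3.141, -0.045, 0.004]
contact_force: [-0.2, -1.6, 1.1]
grip_width: 0.0855
finger_force: 0.0
```

Run:
```python
from go import *
go((.4335,.083,.06,.025),(.4335,.083,.013,.025))
wrist("w6","flange",[.4335,.083,.001,0])
```

```text
t 11.60 pos [0.4288 0.0874 0.1129] psi 0.028 grip 0.0855 F 2.0 pad 0.0
row [0.47 0.45 5.29] [-0.     0.003  0.003] q6 about 1.73
row [0.48 0.45 9.99] [-0.     0.003  0.003] q6 about 1.73
```

View pics/w6.png

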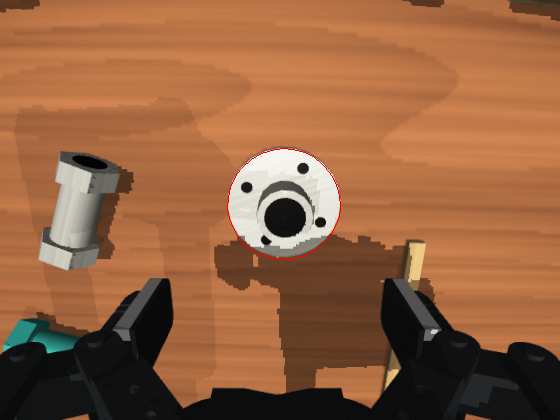

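The flange matches its outline (centre (284,203)), collar up.

Emit:
move_arm([
  [[0.4,0.45,5,0,0,0,1],[0.4,0.45,5,0,0,0,1],[0.4,0.45,5,0,0,0,1]],
])

```text
clock: 12.02
eef_pos: [0.4348, 0.0803, 0.0648]
orientation: [3.141, 0.035, 0.0]
contact_force: [0.7, -0.3, -0.1]
grip_width: 0.0853
finger_force: 0.0
```

```bash
python3 go.py .4335 .083 .013 .025
```

```text
t 12.03 pos [0.4348 0.0803 0.0648] psi 0.022 grip 0.0853 F 0.8 pad 0.0
row [-0.12 -0.27  5.18] [ 0.    -0.    -0.003] q6 about 1.73
```

Emit:
move_arm([
  [[-0.1,-0.2,3,0,0,0,1],[-0.1,-0.2,5.1,0,0,0,1],[-0.1,-0.2,5.1,0,0,0,1],[-0.1,-0.2,5.1,0,0,0,0],[-0.1,-0.2,5.1,0,0,0,0]],
])

```text
clock: 12.65
eef_pos: [0.4348, 0.0831, 0.0149]
orientation: [-3.141, -0.037, -0.005]
contact_force: [0.0, -0.9, 0.1]
grip_width: 0.0514
finger_force: 0.0
```

Emit:
move_arm([
  [[0,0,0,0,0,0,0],[0,0,0,0,0,0,0],[0,0,0,0,0,0,0],[0,0,0,0,0,0,0],[0,0,0,0,0,0,0]],
])

```text
clock: 13.28
eef_pos: [0.4345, 0.083, 0.0147]
orientation: [3.141, 0.037, 0.004]
contact_force: [-0.3, -1.4, 5.3]
grip_width: 0.0346
finger_force: 60.3
```

```bash
python3 go.py .645 .147 .13 .055
```

```text
t 13.28 pos [0.4345 0.083  0.0147] psi 0.024 grip 0.0346 F 5.5 pad 60.3
row [ 21.23  -5.89 -11.48] [ 0.    -0.003 -0.031] q6 about 1.74
```

Emit:
move_arm([
  [[0,0,-6,0,0,0,0],[3,-1,-11,0,0,0,0],[9,-2.5,-11.5,0,0,0,0],[15,-4.2,-11.5,0,0,0,0],[21,-5.9,-11.5,0,0,-0.03,0]],
])

```text
clock: 13.9
eef_pos: [0.6429, 0.1476, 0.1268]
orientation: [3.14, 0.086, -0.004]
contact_force: [0.8, -0.1, -3.8]
grip_width: 0.0342
finger_force: 61.5
```

Emit:
move_arm([
  [[0,0,2,0,0,0,0],[0,0,4,0,0,0,0],[0,0,4,0,0,0,0],[0,0,4,0,0,0,0]],
])

```text
clock: 14.4
eef_pos: [0.6411, 0.1468, 0.0891]
orientation: [3.14, 0.084, 0.001]
contact_force: [-0.0, -0.3, -3.6]
grip_width: 0.0345
finger_force: 61.5
```

Run:
```python
from go import *
go((.645,.147,.024,.055))
wrist("w7")
```

```text
t 14.40 pos [0.6411 0.1468 0.0891] psi 0.054 grip 0.0345 F 3.6 pad 61.5
row [0.38 0.   6.51] [ 0.    -0.001 -0.001] q6 about 1.74
```

View pics/w7.png

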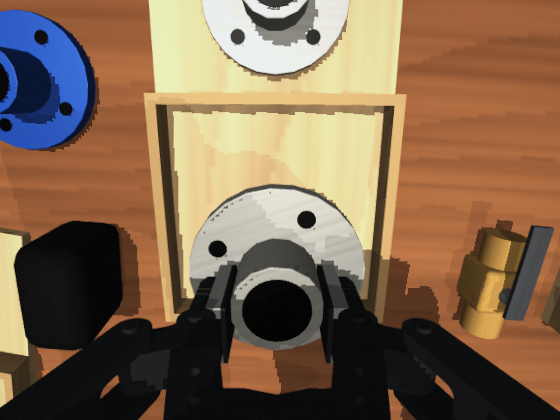

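The flange is centred over the flange tray's pocket (rim far corners (146,95) and (406,95)); lower it.

Emit:
move_arm([
  [[0.4,0.1,3,0,0,0,0],[0.4,0.1,5.5,0,0,0,0],[0.4,0.1,6.4,0,0,0,0],[0.4,0.1,6.4,0,0,0,0],[0.4,0.1,6.4,0,0,0,0]],
])

```text
clock: 15.08
eef_pos: [0.6471, 0.1464, 0.0264]
orientation: [-3.14, -0.085, -0.006]
contact_force: [0.4, -0.1, -3.3]
grip_width: 0.0343
finger_force: 61.5
```

Emit:
move_arm([
  [[0,0,0.3,0,0,0,0],[0,0,0.3,0,0,0,0],[0,0,0.3,0,0,0,0.7],[0,0,0.3,0,0,0,0.7],[0,0,0.3,0,0,0,0.7]],
])

```text
clock: 15.7
eef_pos: [0.6461, 0.1463, 0.0215]
orientation: [3.14, 0.084, 0.001]
contact_force: [-0.3, 0.4, -0.2]
grip_width: 0.0599
finger_force: 0.0
```

Emit:
move_arm([
  [[0,0,-4,0,0,0,0.7],[0,0,-10,0,0,0,0.7],[0,0,-11,0,0,0,0.7],[0,0,-11,0,0,0,0.7]],
])

```text
clock: 16.2
eef_pos: [0.6466, 0.1464, 0.1327]
orientation: [-3.14, -0.085, -0.005]
contact_force: [-0.6, -0.0, 0.5]
grip_width: 0.0591
finger_force: 0.0
```

```bash
python3 go.py .4272 .2256 .12 -.3555
```

```text
t 16.20 pos [0.6466 0.1464 0.1327] psi 0.054 grip 0.0591 F 0.8 pad 0.0
row [-21.48  -9.09   1.21] [-0.001 -0.003  0.409] q6 about 2.41
```

Emit:
move_arm([
  [[-5.5,-2.3,0,0,0,0.1,1],[-11,-4.6,0.5,0,0,0.2,1],[-16.5,-7,1,0,0,0.3,1],[-21.5,-9.1,1,0,0,0.41,1],[-21.5,-9.1,1,0,0,0.41,1]],
])

```text
clock: 16.82
eef_pos: [0.4215, 0.2259, 0.1181]
orientation: [3.09, -0.55, -0.009]
contact_force: [0.6, 0.1, 0.7]
grip_width: 0.0853
finger_force: 0.0
```

Emit:
move_arm([
  [[0,0,0,0,0,0,1],[0,0,2,0,0,0,1],[0,0,2,0,0,0,1],[0,0,2,0,0,0,1]],
])

```text
clock: 17.32
eef_pos: [0.4272, 0.2252, 0.1012]
orientation: [3.091, -0.558, -0.0]
contact_force: [-0.1, 0.3, -0.8]
grip_width: 0.0854
finger_force: 0.0
```

Run:
```python
from go import *
go((.4272,.2256,.007,-.3555))
wrist("w8","coupling",[.4272,.2256,.018,-.3555])
```

```text
t 17.32 pos [0.4272 0.2252 0.1012] psi -0.357 grip 0.0854 F 0.8 pad 0.0
row [-0.01 -0.04  9.42] [ 0.     0.    -0.002] q6 about 2.41
```

View pics/w8.png

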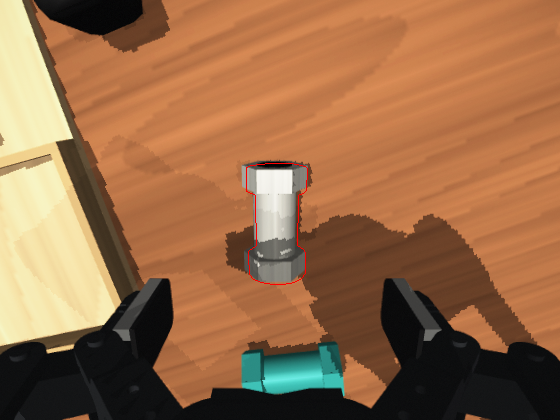

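The grey coupling is under its outline (275,222), and the turquoise one at (293,370) is clear of the fingers. Descend and grip the barrel.

Emit:
move_arm([
  [[0,0,4,0,0,0,1],[0,0,8,0,0,0,1],[0,0,9.4,0,0,0,1],[0,0,9.4,0,0,0,1],[0,0,9.4,0,0,0,0]],
])

```text
clock: 18.0
eef_pos: [0.428, 0.2262, 0.0091]
orientation: [-3.09, 0.556, -0.005]
contact_force: [-0.3, -0.4, 0.8]
grip_width: 0.0695
finger_force: 0.0
```

Emit:
move_arm([
  [[0,0,0,0,0,0,0],[0,0,0,0,0,0,0],[0,0,0,0,0,0,0],[0,0,0,0,0,0,0],[0,0,0,0,0,0,0]],
])

```text
clock: 18.62
eef_pos: [0.4272, 0.226, 0.0085]
orientation: [-3.091, 0.556, -0.003]
contact_force: [0.3, 0.9, 6.0]
grip_width: 0.0257
finger_force: 59.4
```

```bash
python3 go.py .4272 .2256 .11 -.3555 .458 .4 .12 -.08
```

```text
t 18.62 pos [0.4272 0.226  0.0085] psi -0.356 grip 0.0257 F 6.1 pad 59.4
row [  0.03   0.02 -10.15] [-0.001 -0.002 -0.001] q6 about 2.41
row [ -3.16 -17.4  -11.13] [-0.001 -0.002 -0.276] q6 about 2.37
```

Emit:
move_arm([
  [[0,0,-5,0,0,-0.1,0],[-0.2,-1,-10,0,0,-0.2,0],[-1.2,-6.5,-11,0,0,-0.27,0],[-2.2,-12,-11,0,0,-0.27,0],[-3.2,-17.4,-11,0,0,-0.27,0]],
])

```text
clock: 19.25
eef_pos: [0.4568, 0.401, 0.1162]
orientation: [3.137, -0.136, -0.002]
contact_force: [0.9, -0.9, -1.9]
grip_width: 0.0262
finger_force: 60.2
```

Emit:
move_arm([
  [[0,0,3,0,0,0,0],[0,0,5,0,0,0,0],[0,0,5,0,0,0,0],[0,0,5,0,0,0,0]],
])

```text
clock: 19.75
eef_pos: [0.4572, 0.3998, 0.0674]
orientation: [3.139, -0.136, 0.0]
contact_force: [-0.4, -0.8, -2.5]
grip_width: 0.026
finger_force: 60.3
```

Run:
```python
from go import *
go((.458,.4,.017,-.08))
wrist("w9")
```

```text
t 19.75 pos [0.4572 0.3998 0.0674] psi -0.086 grip 0.0260 F 2.6 pad 60.3
row [ 0.08 -0.03  5.04] [ 0.    -0.    -0.006] q6 about 2.37
```

View pics/w9.png

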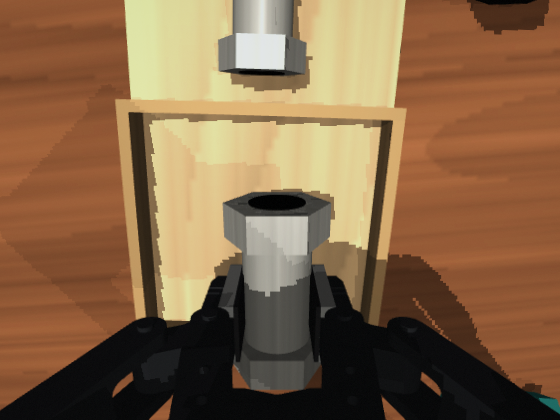

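The coupling is held level over the coupling tray (rim far corners (118,102) and (405,110)); lower and release. That was the 14th picture, so the final check is numeric.

Emit:
move_arm([
  [[0.1,0,3,0,0,0,0],[0.1,0,4.5,0,0,0,0],[0.1,0,5.0,0,0,0,0],[0.1,0,5.0,0,0,0,0],[0.1,0,5.0,0,0,0,0]],
])

```text
clock: 20.42
eef_pos: [0.4587, 0.4002, 0.0183]
orientation: [-3.137, 0.135, -0.003]
contact_force: [-0.9, -0.2, -2.3]
grip_width: 0.0258
finger_force: 60.5
```

Emit:
move_arm([
  [[0,0,0.1,0,0,0,0],[0,0,0.1,0,0,0,0.6],[0,0,0.1,0,0,0,0.6],[0,0,0.1,0,0,0,0.6],[0,0,0.1,0,0,0,0.6]],
])

```text
clock: 21.05
eef_pos: [0.4581, 0.3998, 0.0164]
orientation: [-3.138, 0.135, -0.001]
contact_force: [0.2, 0.3, 1.0]
grip_width: 0.0509
finger_force: 0.0
```

Emit:
move_arm([
  [[0,0,-4,0,0,0,0.6],[0,0,-10,0,0,0,0.6],[0,0,-16,0,0,0,0.6],[-3,0,-20,0,0,0,0.6],[-8,0,-20,0,0,0,0.6]],
])

```text
clock: 21.68
eef_pos: [0.3802, 0.408, 0.2216]
orientation: [-3.131, 0.139, -0.012]
contact_force: [0.4, 0.4, -0.7]
grip_width: 0.0511
finger_force: 0.0
```

Emit:
move_arm([
  [[-5,0,0,0,0,0,0.6],[-10,0,0,0,0,0,0.6],[-15,0,0,0,0,0,0.6],[-18,0,0,0,0,0,0.6],[-18,0,0,0,0,0,0.6]],
])

```text
clock: 22.3
eef_pos: [0.2193, 0.4069, 0.2161]
orientation: [-3.129, 0.083, 0.023]
contact_force: [0.4, -0.2, 0.4]
grip_width: 0.0513
finger_force: 0.0
```

```bash
cat > ver.py <<'E'
from trays import *
arm_s=arm.read_state();print(arm_s["clock"],arm_s["eef_pos"],arm_s["grip_width"])
# expected poses (x,y,z,yaw) from the release poses
E=dict(elbow=(.651-.0125-.0013,-.130-.0185+.001,.023,-.07-np.pi/2),tee=(.488-.016,-.4285,.023,.024-np.pi/2),
 flange=(.646,.146,.008,0),coupling=(.458,.400,.026,-.085))
F={n:viewer.grab_frame(n)[:,:,::-1] for n in("top","scene")}
for n in F: cv2.imwrite(f"pics/{n}_end.png",F[n])
G={}
for n in F:
    hsv=cv2.cvtColor(np.ascontiguousarray(F[n]),cv2.COLOR_BGR2HSV)
    m=((hsv[...,1]<75)&(hsv[...,2]>40)).astype(np.uint8);G[n]=cv2.resize(cv2.morphologyEx(m,cv2.MORPH_CLOSE,np.ones((5,5))),None,fx=4,fy=4,interpolation=0)
for o,q in E.items():
    def mask(n):
        c=((proj(n,[[q[0],q[1],.03]])[0])*4).astype(int);w=np.zeros_like(G[n]);w[max(0,c[1]-88):c[1]+88,c[0]-88:c[0]+88]=1
        t=pts(T[o]);t[:,:2]=(t[:,:2]-t[:,:2].mean(0))*.9+t[:,:2].mean(0);t[:,2]=.02
        z=np.zeros_like(w);cv2.fillConvexPoly(z,((proj(n,t)+.5)*4).astype(np.int32),1)
        k=np.ones((41,41),np.uint8) if n=="scene" else np.ones((9,9),np.uint8)
        return G[n]*cv2.dilate(z,k)*w
    B={n:mask(n) for n in F}
    def cost(p,ns=("top","scene")):
        return sum(1-(a&B[n]).sum()/(a|B[n]).sum() for n in ns for a in[sil(n,o,p)])
    q=np.array(q);S=np.vstack([q]+[q+d for d in np.diag([.006,.006,.006,.2])])
    r=minimize(cost,q,method="Nelder-Mead",options=dict(initial_simplex=S,maxiter=150,xatol=1e-4,fatol=1e-4))
    d=r.x[:2]-T[o][:2];print(o,"expect",q.round(3),"fit",r.x.round(4),"IoU err top %.2f scene %.2f"%(cost(r.x,["top"]),cost(r.x,["scene"])),"off centre mm",(d*1e3).round(0))
E
python3 ver.py
```

```text
22.3 [0.21933428 0.40692441 0.2160514 ] 0.05134265251956727
elbow expect [ 0.637 -0.148  0.023 -1.641] fit [ 0.6332 -0.1498  0.0233 -1.8426] IoU err top 0.08 scene 0.24 off centre mm [ -6. -19.]
tee expect [ 0.472 -0.428  0.023 -1.547] fit [ 0.4734 -0.4291  0.0226 -1.5337] IoU err top 0.08 scene 0.19 off centre mm [ 5. -4.]
flange expect [0.646 0.146 0.008 0.   ] fit [0.6463 0.1465 0.008  0.1508] IoU err top 0.06 scene 0.18 off centre mm [ 4. -1.]
coupling expect [ 0.458  0.4    0.026 -0.085] fit [ 0.4588  0.3998  0.0264 -0.0905] IoU err top 0.07 scene 0.33 off centre mm [ 3. -1.]
```

Run:
```python
import cv2,numpy as np
for n,L in dict(top=dict(valve=(280,160),tin=(401,163),turq=(164,292),blue=(155,118)),scene=dict(valve=(278,241),tin=(166,253))).items():
    a,b=cv2.imread(f"pics/{n}0.png"),cv2.imread(f"pics/{n}_end.png")
    for k,(x,y) in L.items():
        s=[cv2.cvtColor(i[y-25:y+25,x-25:x+25],6).astype(np.float32) for i in(a,b)]
        print(n,k,"shift px",np.round(cv2.phaseCorrelate(*s)[0],2),"mean diff",np.abs(s[0]-s[1]).mean().round(1))
```

```text
top valve shift px [-0.01  0.01] mean diff 2.1
top tin shift px [-0.11 -0.05] mean diff 2.1
top turq shift px [-0.07  0.01] mean diff 2.1
top blue shift px [-0.05  0.11] mean diff 2.1
scene valve shift px [0.02 0.01] mean diff 1.6
scene tin shift px [-0.02  0.  ] mean diff 1.3
```

All four fittings fit at floor height inside their pockets, and the valve, tin and look-alikes have not moved. Handing in.

```bash
python3 -c "
from workcell import arm
print(arm.finish_job())"
```

```text
the job is handed in; nothing more can be done
None
```

The job is handed in at about 22 s on the robot's clock: the elbow, tee, coupling and flange (collar up) each lie flat in the pocket of their matching tray, and the valve, tin and both look-alikes have not moved; I made the final check by fitting the camera images numerically, as the 14 picture views were used up.

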